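Lever open the stilt box and tip the kiln stilts in

ROBOT

A 6-joint arm with a two-finger parallel gripper is mounted at the origin on a cart in front of the work surface, level with it; the furniture and walls round the work are solid. World frame = base frame: x ahead of the robot, y to its left, z up, the work surface at z = 0. Lengths are in m, angles in rad, forces in N, time in s.
With the tool pointing down it reaches from about 0.35 to 0.85 m from the base axis. Payload 8.1 kg.
Tool frame: the origin (TCP) lies on the mounting face of the last link; the fingertips stand 173 mm ahead of it and the grasp point (between the pads) lies 155 mm ahead of it; z points along the fingers, y is the line along which they close (so a half turn about z gives the same grasp; the last joint's range is limited). The gripper opens to 85 mm and grips with 20 to 120 N. Pads are 22 mm wide; open, the fingers measure 114 mm over their backs; the gripper's body (76 mm by 85 mm) begins 54 mm behind the grasp point. The pads swing forward as they close: fully open they stand 13 mm farther back than shut.
Start: joints at [-1.211, 0.13, 1.488, -0, 1.523, -0.085], TCP at [0.258, -0.542, 0.405] pointing down, gripper open.
Joint ranges: [-2.96, 2.96], [-0.89, 2.26], [0.02, 2.5], [-1.34, 4.48], [0, 2.73], [-2.66, 2.66]. Speed limits (rad/s): [2.39, 2.39, 2.79, 3.14, 3.14, 3.14].

INTERFACE

Orientations are given as [roll, pitch, yaw] about the fixed x, y, z axes, in that order (R = Rz(yaw) Ry(pitch) Rx(roll)).
In Python, from rig import arm gives the robot as it stands.
- The arm moves only by the tool send_rows, never from a script. Its argument "deltas" is a list of rows, each a list of 7 numbers: the opening, from -1 (shut) to 1 (fully open), then the shift along the tool's x, y, z in m, then the turn, a rotation vector about the tool's x, y, z in rad. A call has 1 to 8 rows; each row is the pose to reach, as a shift and turn from the pose commanded when the call began, along the tool's axes at that moment; what a row does not reach only later rows make up. A row lasts 1/8 s, in which the tool goes at most 62.5 mm and 10.7 degrees, less where a joint would pass 70% of its speed; a pose out of reach is approached as far as the arm can. A call with a gripper value outside its range is refused whole. The fingers move at their own pace and stop on an object; "force" is the grip in N (left out, the last holds). Time passes only in rows, so rows that repeat a pose let the fingers close. It gives the time, the measured TCP pose, the force, the opening and the grip force at its end, in the units of the state.
- arm.read_state(): the state, without advancing time (a new reading comes with each control period).
- arm.camera(name): name is "scene" or "side" or "wrist"; returns a dict with "frame" (420x560x3 uint8, blue, green, red), "vertical_fov" (degrees; the focal length in pixels is half the picture's height over the tangent of half this angle, whatever the lens; pixels are square), "cx", "cy" (the principal point, pixels), "R" (3x3) and "t" (3): a world point X has camera coordinates R X + t. Camera axes: x right, y down, z forward; pixel columns grow to the right and rows downward; lengths in m; the calibration is good to about 2 mm. The wrist camera is an equidistant fisheye: a pixel r from the principal point sees the ray r / f radians off the axis. A picture is of the moment at which its call begins. There is no depth.
- arm.finish_job(): hands the job in; it is judged then, once.
The state is a dict: "t": time; "joints": joint angles; "qvel": joint speeds; "joint_torque": joint torques, N m; "tcp_pos": TCP position; "orientation": TCP orientation; "ft_force": force on the tool from outside, world axes, zero at the start; "ft_torque": the same for the moment, N m; "width": finger opening in m; "gripper_force": force on a finger pad.
Only numpy, scipy, OpenCV 4.12 (cv2) and the standard library are available. Lean on these libraries where they do the work, as an engineer would, in place of code of your own. Each camera call takes 0.05 s, during which the arm holds its last target. There are 200 camera calls.

TASK

Put the kiln stilts away: the box's stiff lid has no handle, so work the palette knife's blade into the slot under its front edge, lever the lid up with it, swing the lid right back past upright and lay the knife down flat on the desk. Then take the scoop by its handle and, with its open front low over the box, tip all three stilts in without touching them with the gripper. Set the empty scoop down flat on the desk, leave the lid open, and do not disturb the cup, the glaze jar or the kiln post.

Things in the scene. Friction and masses are not known exactly. Their poses are not given: they have to be found in the camera images.
- stilt_box: Dark grey plastic storage box, fixed to the desk, 140 mm deep (its x) by 170 mm wide (its y), 92 mm high without the lid, walls 5 mm, inner floor 7 mm above the desk. Origin: centre of its underside. Its -x face is the front and looks roughly towards the robot; its +x edge carries the hinge.
- box_lid (a joint): Hinge of the flat blue-green lid (140 x 170 mm, 8 mm thick, flush with the box on all sides, no handle): 0 closed, grows as the front edge rises, 1.57 upright, stop at 1.8 leaning back. Stiff: it stays where it is left; about 2 N upward at the front edge moves it.
- lid_hinge (a point): Middle of the hinge axis, on the back top edge of the box 92 mm above the desk; the axis runs along the box's y.
- lid_edge (a point): Middle of the lower edge of the lid's front, 140 mm from the hinge axis; it moves with the lid.
- slot (a point): Centre of the mouth of the pry slot in the box's front wall: 46 mm wide, 9 mm high (83 to 92 mm above the desk), directly under the lid's front edge; it goes through the 5 mm wall into the hollow box. The box's x axis points into it.
- knife: Palette knife, 170 mm long, 75 g, lying flat on the desk: wooden handle 20 mm wide, 18 mm high, from 65 mm behind to 20 mm ahead of the origin, then a thin steel blade up to the tip. Origin: on the underside of the handle; +x points to the tip, z up when it lies flat.
- knife_grip (a point): Where to hold the knife: middle of the handle's section, 9 mm above the knife's underside, directly above its origin.
- knife_tip (a point): Tip of the blade, 105 mm ahead of the grip point and level with it. The blade is 77 mm long, 22 mm wide and 2.4 mm thick.
- scoop: Flat-bottomed sheet-steel scoop, 160 g: pan 92 mm long (x) by 88 mm wide, open at the front (+x), side walls 32 mm high falling to 12 mm at the front, back wall 32 mm. Origin: centre of the pan's underside; floor 2.5 mm thick. Black handle behind the pan.
- scoop_grip (a point): Where to hold the scoop: on its black handle (20 mm wide, 18 mm high, from 56 to 136 mm behind the origin), 88 mm behind the origin and 24 mm above its underside.
- scoop_lip (a point): Middle of the pan's open front edge, 46 mm ahead of the origin.
- stilt_0: Kiln stilt: cream three-armed fired-clay star, 38 mm across, 13 mm high, 18 g, lying loose in the scoop's pan. Origin: centre of its underside.
- stilt_1: Kiln stilt: cream three-armed fired-clay star, 38 mm across, 13 mm high, 18 g, lying loose in the scoop's pan. Origin: centre of its underside.
- stilt_2: Kiln stilt: cream three-armed fired-clay star, 38 mm across, 13 mm high, 18 g, lying loose in the scoop's pan. Origin: centre of its underside.
- bisque_cup: Bystander: pale unglazed cup, 80 mm wide, 77 mm high. Origin: centre of its underside.
- glaze_jar: Bystander: white glaze jar with a blue screw lid, 68 mm wide, 91 mm high. Origin: centre of its underside.
- kiln_post: Bystander: cream square kiln post, 38 x 38 mm, 76 mm high. Origin: centre of its underside.

How it is judged:
By the outcome, as a careful person would: the job done as asked, in the order asked, and still so for the second after the job is handed in, with the robot touching nothing.
It also fails if it takes over 72 s, if anything falls off the work surface, if the arm or the gripper's body presses on something with over 40 N, if the wrist force passes 120 N, or if a joint passes its speed limit or range.

## Working session

There is one attempt and no reset: what is moved stays moved. The work goes in short steps, Python scripts to look and compute and a tool call to move; the robot and the scene stay as the last step left them, time stands still between calls to the robot, and variables do not carry over. Pictures are saved under pics/ and viewed, at most 10 in all, crops included, and the job is handed in when it is done.

Besides the shell and the picture viewer there is one more tool, called after "Call:" as name(argument=value, ...), one argument or row to a line, values as JSON. send_rows: Moves the arm, as the interface text tells. Its arguments: {"type":"object","properties":{"deltas":{"type":"array","items":{"type":"array","items":{"type":"number"}}},"force":{"type":"number"}},"required":["deltas"]}

```bash
mkdir -p pics; ls; python3 - <<'E'
from rig import arm
import cv2,pickle
d={}
for n in("scene","side","wrist"):
    c=arm.camera(n); d[n]=c; cv2.imwrite(f"pics/{n}0.png",c["frame"]); print(n,c["vertical_fov"],c["cx"],c["cy"],c["R"],c["t"])
pickle.dump(d,open("cams.pkl","wb"))
print(arm.read_state())
E
```

```text
pics
scene 42.53087757041488 271.4187931519422 203.7426777112832 [[-0.71450795 -0.69954025  0.01103739]
 [-0.52192953  0.52245847 -0.67426012]
 [ 0.46590552 -0.48752495 -0.73841145]] [0.4594988  0.34217023 1.32250676]
side 46.23464852433169 285.16963958469046 206.16031152781545 [[-0.94420416 -0.32893911 -0.01666039]
 [-0.10152508  0.33879812 -0.93536543]
 [ 0.31332278 -0.88148448 -0.35329017]] [0.57935037 0.12984384 1.55005638]
wrist 65.70646984690485 273.18600706797713 216.2769082269521 [[ 0.43099799 -0.90235204 -0.00123721]
 [-0.86927455 -0.41556596  0.26770634]
 [-0.24207951 -0.11430542 -0.96349976]] [-0.5994354  -0.03529951  0.37904321]
{'t': 0.15, 'joints': array([-1.21141035e+00,  1.30988975e-01,  1.48897528e+00, -3.83920375e-06,
        1.52299101e+00, -8.54088620e-02]), 'qvel': array([ 0.00057018, -0.00098009, -0.00353217, -0.00039469, -0.00041927,
        0.00082513]), 'joint_torque': array([ 6.32080955e-04, -5.70062971e+01, -5.01157093e+01, -1.86463008e-04,
        9.57258482e-03, -8.19498496e-06]), 'tcp_pos': array([ 0.25812248, -0.54146375,  0.40391405]), 'orientation': array([-3.14023468e+00, -1.12417022e-04,  4.44794952e-01]), 'ft_force': array([-0.34990668, -0.16646037, -0.29477038]), 'ft_torque': array([ 0.02222527,  0.02034918, -0.05900967]), 'gripper_force': 0.0, 'width': 0.08544655462591655}
```

```bash
python3 - <<'E'
import cv2
for n in("scene","side"):
    cv2.imwrite(f"pics/{n}0b.png",cv2.resize(cv2.imread(f"pics/{n}0.png"),(800,600),interpolation=cv2.INTER_CUBIC))
E
```

```text
(no output)
```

View pics/scene0b.png

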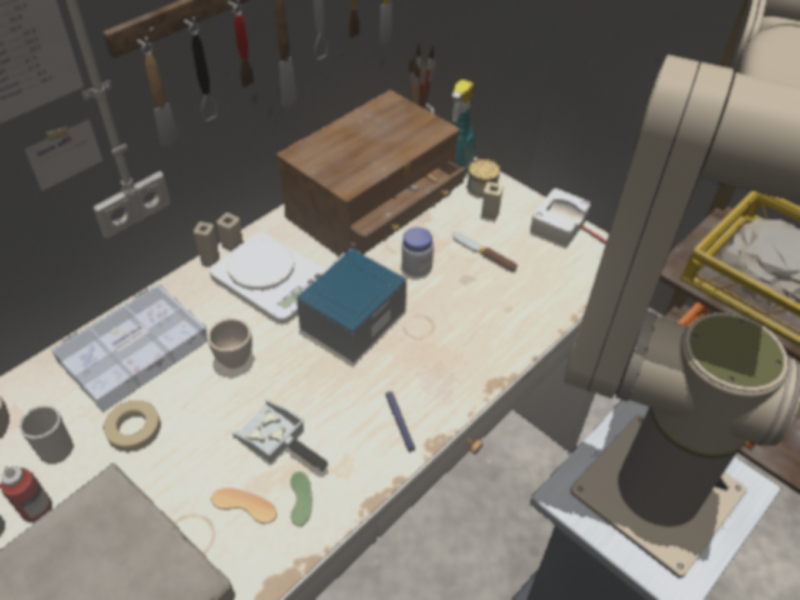

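View pics/side0b.png

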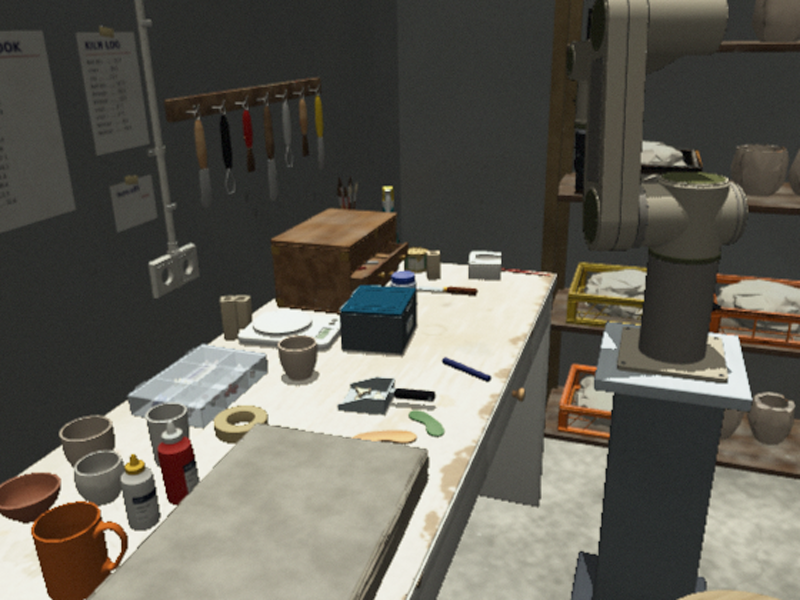

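```bash
cat > h.py <<'E'
import numpy as np,pickle
def f(c): return 210/np.tan(np.radians(c["vertical_fov"])/2)
def proj(c,X):
    p=np.atleast_2d(X)@c["R"].T+c["t"]; return np.c_[f(c)*p[:,0]/p[:,2]+c["cx"],f(c)*p[:,1]/p[:,2]+c["cy"]]
def onz(c,uv,z):
    d=c["R"].T@np.array([(uv[0]-c["cx"])/f(c),(uv[1]-c["cy"])/f(c),1]); o=-c["R"].T@c["t"]; return o+d*(z-o[2])/d[2]
cams=lambda: pickle.load(open("cams.pkl","rb"))
E
python3 - <<'E'
import cv2,numpy as np
S=[("scene",205,170,90,3),("scene",160,275,90,3),("scene",312,155,90,3),("side",230,190,90,3),("side",230,255,90,3),("side",270,175,90,3)]
P=[]
for n,x,y,w,s in S:
    im=cv2.imread(f"pics/{n}0.png")[y:y+100,x:x+88]
    im=cv2.resize(im,None,fx=3,fy=3,interpolation=cv2.INTER_CUBIC)
    for k in range(0,88,10): cv2.line(im,(k*3,0),(k*3,4 if k%50 else 10),(0,0,255),1)
    for k in range(0,100,10): cv2.line(im,(0,k*3),(4 if k%50 else 10,k*3),(0,0,255),1)
    P.append(im)
cv2.imwrite("pics/comp.png",np.vstack([np.hstack(P[:3]),np.hstack(P[3:])]))
E
```

```text
(no output)
```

View pics/comp.png

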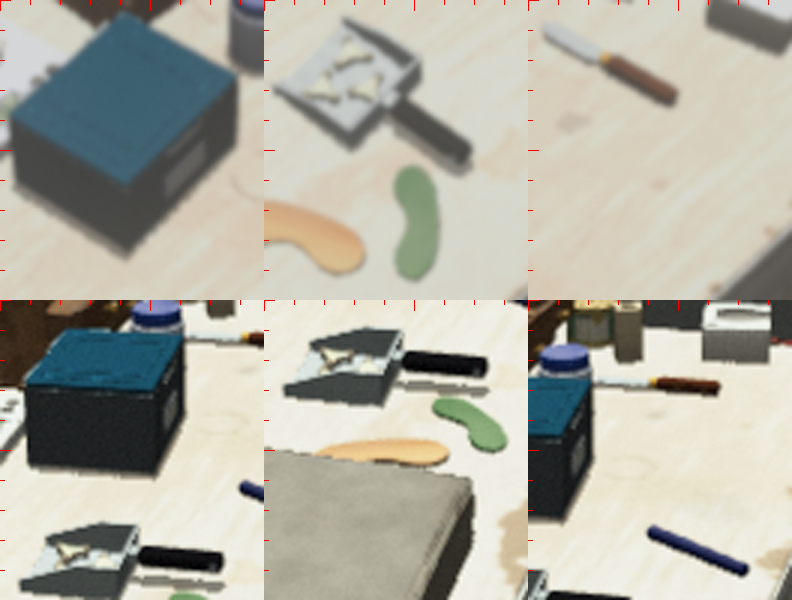

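```bash
cat > fit.py <<'E'
from h import *
from scipy.optimize import least_squares
C=cams()
def fit(name,obs,x0):
    def W(p,L): c,s=np.cos(p[2]),np.sin(p[2]); L=np.array(L); return np.array([p[0]+c*L[0]-s*L[1],p[1]+s*L[0]+c*L[1],L[2]])
    fun=lambda p: np.concatenate([(proj(C[n],W(p,L))[0]-uv) for n,L,uv in obs])
    r=min((least_squares(fun,[*x0,a]) for a in np.arange(-3,3.1,.5)),key=lambda r:r.cost)
    print(name,r.x.round(4),"res",np.abs(r.fun).max().round(2),r.fun.round(1)); return r.x
h,w=.07,.085
fit("box",[("scene",(-h,-w,.1),(284.3,196)),("scene",(-h,w,.1),(246.3,231.3)),("scene",(h,-w,.1),(247,174)),("scene",(h,w,.1),(209,208.3)),("scene",(-h,w,0),(247,255.7)),
 ("side",(h,w,.1),(239,218.3)),("side",(-h,w,.1),(281.7,219.7)),("side",(h,-w,.1),(253.3,200)),("side",(-h,-w,.1),(291.3,201)),("side",(h,w,0),(239.7,245.7)),("side",(-h,w,0),(281.7,248))],(.6,0))
fit("knife",[("scene",(.105,0,.009),(317.3,164.3)),("scene",(-.065,0,.009),(361,187.3)),("scene",(.022,0,.009),(337.7,174.3)),("side",(-.065,0,.009),(333.7,204)),("side",(.02,0,.009),(311.3,202.3))],(.5,-.3))
g=.046;k=.044
fit("scoop",[("scene",(g,k,.0),(163.3,305)),("scene",(-g,k,0),(189.3,324.3)),("scene",(-.136,0,.024),(228,326)),("side",(g,k,0),(237,287)),("side",(-.136,0,.024),(304.7,277))],(.5,.3))
for n,uv,z in [("scene",(230/1.4286,325/1.4286),.077),("scene",(418/1.4286,234/1.4286),.091),("scene",(493/1.4286,184/1.4286),.076),("scene",(400/1.4286,420/1.4286),.005),("side",(620-528+0,0),0)][:4]: print(onz(C[n],uv,z).round(3))
E
python3 fit.py
```

```text
box [0.6404 0.104  0.1206] res 2.16 [ 0.5 -0.4  0.1  1.3 -0.8  0.  -2.2 -0.   0.3 -0.2 -0.4 -2.1 -0.  -0.6
 -0.1 -1.7  1.2 -0.4  0.5 -0.9  0.6  0.2]
knife [ 0.5608 -0.238   0.0865] res 1.46 [-1.1 -1.2 -0.3  0.2 -0.2  0.5  0.5 -0.8  1.5 -0.6]
scoop [0.56   0.3932 0.1337] res 0.89 [-0.4  0.2  0.1  0.1 -0.1  0.4 -0.2 -0.9  0.3 -0.8]
[0.751 0.318 0.077]
[ 0.66  -0.107  0.091]
[ 0.663 -0.36   0.076]
[0.407 0.209 0.005]
```

```bash
cat > plan.py <<'E'
# usage: plan.py yaw/pos targets: prints delta from measured (or given) pose to targets x,y,z,pitch,yaw
import sys,numpy as np
from scipy.spatial.transform import Rotation as R
from rig import arm
def RR(p,y,r=np.pi): return R.from_euler("xyz",[r,p,y])
def delta(cur,tgt):
    """cur,tgt: (x,y,z,pitch,yaw)"""
    A,B=RR(*cur[3:]),RR(*tgt[3:])
    return np.r_[A.inv().apply(np.array(tgt[:3])-cur[:3]),(A.inv()*B).as_rotvec()].round(4)
def show(cur,tgts):
    for t in tgts: print(t,delta(cur,t).tolist())
def st():
    s=arm.read_state(); print("t",s["t"],"pos",s["tcp_pos"].round(4),"rpy",s["orientation"].round(4),"F",s["ft_force"].round(2),"w",round(s["width"],4),"gf",round(s["gripper_force"],1),"q",s["joints"].round(2)); return s
E
python3 -c "
from plan import *
show((.258,-.542,.405,0,.4448),[(.56,-.238,.30,0,.0865)])"
```

```text
(0.56, -0.238, 0.3, 0, 0.0865) [0.4034, -0.1445, 0.105, 0.0, -0.0, 0.3583]
```

Call:
send_rows(
  deltas=[
    [1,0.05,-0.018,0.013,0,0,0.045],
    [1,0.1,-0.036,0.026,0,0,0.09],
    [1,0.155,-0.055,0.04,0,0,0.135],
    [1,0.21,-0.075,0.055,0,0,0.18],
    [1,0.265,-0.095,0.069,0,0,0.235],
    [1,0.32,-0.115,0.083,0,0,0.28],
    [1,0.37,-0.132,0.096,0,0,0.325],
    [1,0.4034,-0.1445,0.105,0,0,0.3583],
  ],
)

```text
t: 1.15
tcp_pos: [0.5613, -0.2354, 0.2986]
orientation: [-3.141, 0.001, 0.087]
ft_force: [0.1, 0.3, 0.8]
width: 0.0857
gripper_force: 0.0
```

```bash
python3 - <<'E'
from plan import *
import cv2,pickle
s=st(); c=arm.camera("wrist"); pickle.dump(c,open("w1.pkl","wb")); st()
cv2.imwrite("pics/w1.png",cv2.resize(c["frame"],(800,600)))
E
```

```text
t 1.15 pos [ 0.5613 -0.2354  0.2986] rpy [-3.1408e+00  8.0000e-04  8.6900e-02] F [0.14 0.29 0.79] w 0.0857 gf 0.0 q [-0.48  0.23  1.58  0.    1.34  1.  ]
t 1.2 pos [ 0.5629 -0.2326  0.2973] rpy [-3.1384e+00  5.0000e-04  8.6700e-02] F [-0.87  3.88 -0.28] w 0.0854 gf 0.0 q [-0.48  0.23  1.58  0.    1.34  1.01]
```

View pics/w1.png

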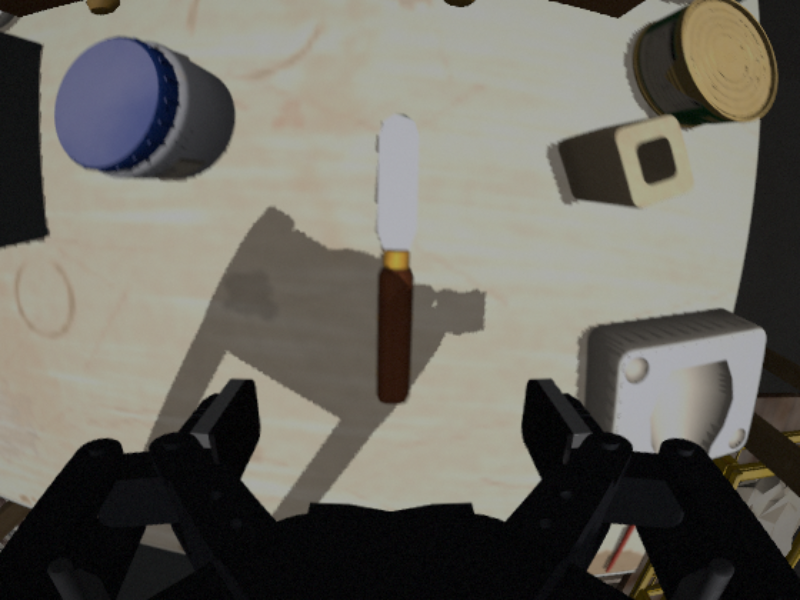

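```bash
cat >> h.py <<'E'
def fish(c,uv,z):
    d=np.array([uv[0]-c["cx"],uv[1]-c["cy"]]);r=np.hypot(*d);th=r/f(c)
    v=c["R"].T@np.array([*(d/r*np.sin(th)),np.cos(th)]); o=-c["R"].T@c["t"]; return o+v*(z-o[2])/v[2]
E
python3 - <<'E'
from h import *
c=pickle.load(open("w1.pkl","rb")); 
P=[fish(c,np.array(p)*.7,.012) for p in [(399,115),(396.5,250),(396,268),(393,402)]]
for p in P: print(p.round(4))
d=P[0]-P[3]; print(np.linalg.norm(d),np.arctan2(d[1],d[0])); u=d/np.linalg.norm(d)
for p,l in zip(P,(.105,.028,.02,-.065)): print((p-u*l).round(4))
print("jar",fish(c,np.array((115,105))*.7,.091).round(3),"post",fish(c,np.array((655,160))*.7,.076).round(3))
from plan import *
s=st()
E
```

```text
[ 0.6669 -0.2308  0.012 ]
[ 0.592  -0.2362  0.012 ]
[ 0.5818 -0.2368  0.012 ]
[ 0.4986 -0.2426  0.012 ]
0.16875457104181923 0.06955354923373137
[ 0.5622 -0.2381  0.012 ]
[ 0.564  -0.2381  0.012 ]
[ 0.5618 -0.2382  0.012 ]
[ 0.5634 -0.238   0.012 ]
jar [ 0.659 -0.109  0.091] post [ 0.656 -0.348  0.076]
t 1.2 pos [ 0.5629 -0.2326  0.2973] rpy [-3.1384e+00  5.0000e-04  8.6700e-02] F [-0.87  3.88 -0.28] w 0.0854 gf 0.0 q [-0.48  0.23  1.58  0.    1.34  1.01]
```

Call:
send_rows(
  deltas=[
    [0,0.0025,0,0.04,0,0,0.017],
    [0,0.0025,0,0.08,0,0,0.017],
    [0,0.0025,0,0.11,0,0,0.017],
    [0,0.0025,0,0.12,0,0,0.017],
    [0,0.0025,0,0.122,0,0,0.017],
    [0,0.0025,0,0.122,0,0,0.017],
  ],
)

```text
t: 1.95
tcp_pos: [0.5633, -0.2378, 0.1792]
orientation: [3.14, -0.002, 0.069]
ft_force: [-0.1, 0.2, -0.1]
width: 0.0425
gripper_force: 0.0
```

Call:
send_rows(
  deltas=[
    [-1,0,0,0,0,0,0],
    [-1,0,0,0,0,0,0],
    [-1,0,0,0,0,0,0],
    [-1,0,0,0,0,0,0],
    [-1,0,0,0,0,0,0],
  ],
  force=60,
)

```text
t: 2.58
tcp_pos: [0.5634, -0.2378, 0.1794]
orientation: [3.14, -0.002, 0.07]
ft_force: [-0.1, 0.7, 6.1]
width: 0.0186
gripper_force: 60.4
```

```bash
python3 -c "
from plan import *
show((.5625,-.238,.178,0,.0695),[(.5625,-.238,.24,0,.07),(.52,-.2,.31,0,.07),(.47,-.1,.31,0,.1),(.437,.03,.31,0,.12),(.437,.079,.31,0,.1206)])"
```

```text
(0.5625, -0.238, 0.24, 0, 0.07) [0.0, 0.0, -0.062, 0.0, 0.0, -0.0005]
(0.52, -0.2, 0.31, 0, 0.07) [-0.0398, -0.0409, -0.132, 0.0, 0.0, -0.0005]
(0.47, -0.1, 0.31, 0, 0.1) [-0.0827, -0.1441, -0.132, -0.0, 0.0, -0.0305]
(0.437, 0.03, 0.31, 0, 0.12) [-0.1066, -0.2761, -0.132, 0.0, 0.0, -0.0505]
(0.437, 0.079, 0.31, 0, 0.1206) [-0.1032, -0.3249, -0.132, 0.0, 0.0, -0.0511]
```

Call:
send_rows(
  deltas=[
    [-1,0,0,-0.03,0,0,0],
    [-1,0,0,-0.065,0,0,0],
    [-1,-0.02,-0.02,-0.1,0,0,0],
    [-1,-0.04,-0.041,-0.132,0,0,0],
    [-1,-0.06,-0.09,-0.132,0,0,-0.015],
    [-1,-0.0827,-0.1441,-0.132,0,0,-0.03],
    [-1,-0.095,-0.2,-0.132,0,0,-0.04],
    [-1,-0.1,-0.25,-0.132,0,0,-0.05],
  ],
  force=80,
)

```text
t: 3.58
tcp_pos: [0.4445, 0.0066, 0.31]
orientation: [3.142, -0.001, 0.119]
ft_force: [1.5, 0.3, -0.6]
width: 0.0178
gripper_force: 78.5
```

Call:
send_rows(
  deltas=[
    [-1,-0.002,-0.05,0,0,0,0],
    [-1,-0.003,-0.074,0.02,0,0,0],
    [-1,-0.003,-0.075,0.04,0,0,0],
    [-1,-0.003,-0.075,0.052,0,0,0],
    [-1,-0.003,-0.075,0.052,0,0,0],
    [-1,-0.003,-0.075,0.052,0,0,0],
  ],
)

```text
t: 4.32
tcp_pos: [0.434, 0.0788, 0.2585]
orientation: [3.142, -0.001, 0.119]
ft_force: [0.2, 0.0, -0.4]
width: 0.0179
gripper_force: 78.5
```

```bash
python3 - <<'E'
from plan import *
import cv2,pickle
s=st(); c=arm.camera("wrist"); b=arm.camera("side"); pickle.dump((c,b),open("w2.pkl","wb"))
a=cv2.resize(c["frame"][0:300,60:460],(800,600),interpolation=cv2.INTER_CUBIC)
d=cv2.resize(b["frame"][170:270,235:368],(400,300),interpolation=cv2.INTER_CUBIC)
a[300:,400:]=d
cv2.imwrite("pics/w2.png",a)
E
```

```text
t 4.325 pos [0.434  0.0788 0.2585] rpy [ 3.1415e+00 -1.0000e-03  1.1870e-01] F [ 0.21  0.03 -0.45] w 0.0179 gf 78.5 q [ 0.06 -0.19  2.07  0.    1.25  1.52]
```

View pics/w2.png

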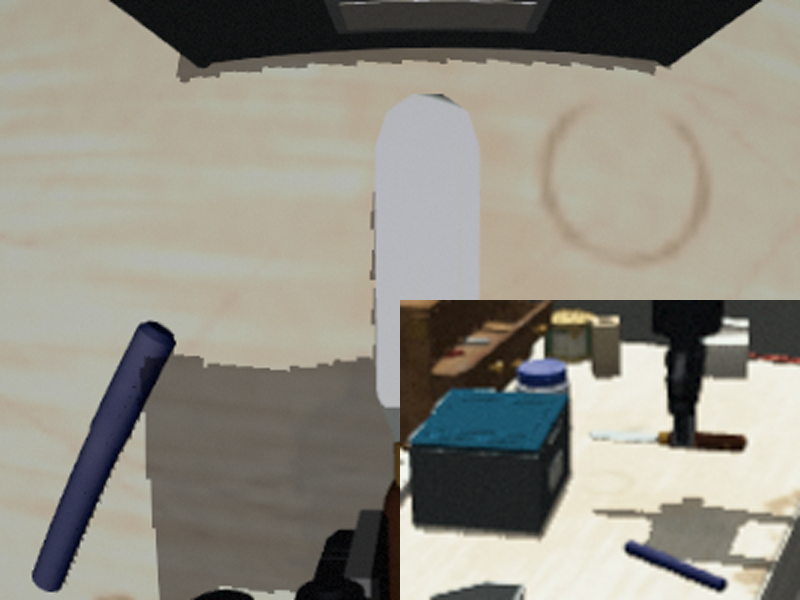

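```bash
python3 - <<'E'
from h import *
c,b=pickle.load(open("w2.pkl","rb"))
L=fish(c,(162.5,33),0);Rr=fish(c,(392.5,33),0); print(L,Rr,np.linalg.norm(L-Rr),"mid",(L+Rr)/2,"yaw",np.arctan2(*( (L-Rr)[[0,1]]*[-1,1])))
print("tip",fish(c,(274,47.5),.0875), "label top", [fish(c,(60+u/2,v/2),.09) for u,v in((335,0),(550,0))])
G=np.array([.434,.0788,.088]);u=np.array([np.cos(.1187),np.sin(.1187),0])
for dz in(-.006,0,.006): print(dz,proj(b,[G+u*.105+[0,0,dz],G-u*.065]).round(1).tolist())
E
```

```text
[0.56593875 0.17516845 0.        ] [0.58680433 0.00924814 0.        ] 0.16722715412443714 mid [0.57637154 0.0922083  0.        ] yaw 0.12509991540203602
tip [0.53723834 0.09064207 0.0875    ] label top [array([0.55727149, 0.11326406, 0.09      ]), array([0.56338058, 0.0670985 , 0.09      ])]
-0.006 [[297.3, 215.1], [349.5, 216.8]]
0 [[297.3, 213.4], [349.5, 216.8]]
0.006 [[297.3, 211.7], [349.5, 216.8]]
```

```bash
python3 - <<'E'
from h import *
c,b=pickle.load(open("w2.pkl","rb"))
g=b["frame"].astype(int)
G=np.array([.434,.0788,.088]);u=np.array([np.cos(.1187),np.sin(.1187),0])
for x in (299,302,306,310,314,318,332,338,344): print(x,g[206:224,x].sum(1).tolist())
for s in(.1,.08,.06,.04,-.03,-.06): print(s,proj(b,G+u*s).round(1))
print(proj(b,[[.6404-.0695*1-.085*-.12,.104-.07*.12+.0844,z] for z in(0,.1)]))
E
```

```text
299 [692, 687, 679, 684, 684, 687, 684, 687, 686, 612, 535, 688, 684, 681, 681, 679, 676, 675]
302 [695, 685, 683, 682, 681, 679, 684, 680, 670, 597, 511, 680, 678, 686, 680, 679, 686, 681]
306 [691, 682, 674, 680, 680, 683, 680, 681, 675, 674, 642, 608, 684, 687, 679, 685, 680, 687]
310 [688, 678, 681, 684, 676, 675, 665, 650, 668, 680, 636, 548, 690, 685, 684, 681, 679, 678]
314 [692, 690, 687, 690, 680, 670, 651, 647, 673, 674, 599, 526, 693, 683, 678, 680, 681, 683]
318 [685, 689, 680, 685, 688, 688, 685, 691, 690, 672, 598, 513, 679, 684, 684, 685, 688, 695]
332 [64, 40, 89, 152, 152, 149, 151, 151, 156, 158, 150, 154, 146, 321, 600, 682, 684, 683]
338 [687, 689, 687, 690, 689, 695, 697, 649, 387, 95, 93, 79, 60, 130, 456, 684, 682, 675]
344 [686, 686, 686, 687, 684, 686, 688, 686, 590, 94, 94, 81, 103, 89, 395, 673, 685, 687]
0.1 [[298.8 213.5]]
0.08 [[304.8 213.9]]
0.06 [[310.9 214.3]]
0.04 [[317.  214.7]]
-0.03 [[338.6 216.1]]
-0.06 [[348.  216.7]]
[[276.2482537  247.37596096]
 [275.51050728 218.40774599]]
```

Call:
send_rows(
  deltas=[
    [-1,0.012,0,0,0,0,0],
    [-1,0.024,0,0,0,0,0],
    [-1,0.036,0,0,0,0,0],
    [-1,0.043,0,0,0,0,0],
    [-1,0.05,0,0,0,0,0],
    [-1,0.05,0,0,0,0,0],
  ],
)

```text
t: 5.18
tcp_pos: [0.4836, 0.0852, 0.2576]
orientation: [-3.142, 0.0, 0.12]
ft_force: [-0.8, 0.2, -1.5]
width: 0.0174
gripper_force: 78.5
```

Call:
send_rows(
  deltas=[
    [-1,0.006,0,0,0,0,0],
    [-1,0.012,0,0,0,0,0],
    [-1,0.018,0,0,0,0,0],
    [-1,0.022,0,0,0,0,0],
    [-1,0.022,0,0,0,0,0],
  ],
)

```text
t: 5.8
tcp_pos: [0.5054, 0.0878, 0.2577]
orientation: [-3.142, 0.0, 0.12]
ft_force: [-0.2, 0.8, -0.1]
width: 0.0177
gripper_force: 78.5
```

```bash
python3 - <<'E'
from plan import *
import cv2,pickle
s=st(); b=arm.camera("side")
cv2.imwrite("pics/s3.png",cv2.resize(b["frame"][160:260,235:335],(600,600),interpolation=cv2.INTER_CUBIC))
E
```

```text
t 5.8 pos [0.5054 0.0878 0.2577] rpy [-3.1416  0.      0.1195] F [-0.15  0.78 -0.13] w 0.0177 gf 78.5 q [0.07 0.02 1.88 0.   1.24 1.52]
```

View pics/s3.png

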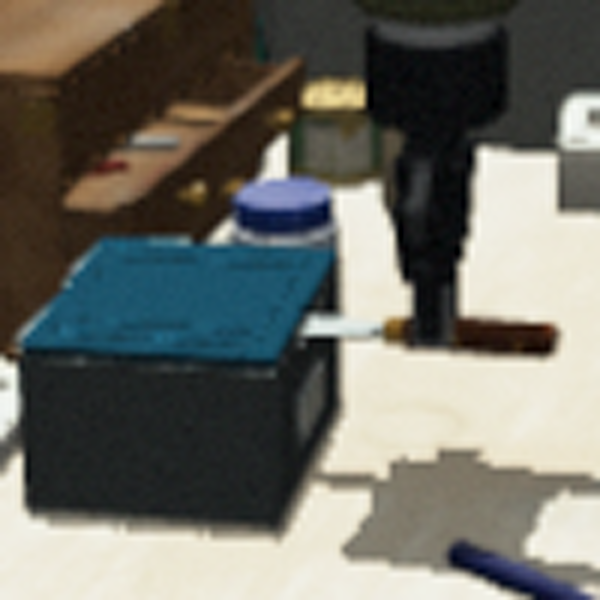

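Call:
send_rows(
  deltas=[
    [-1,0,0,-0.0085,0,0,0],
    [-1,0.001,0,-0.016,0,0,0],
    [-1,0.002,0,-0.024,0,0,0],
    [-1,0.0045,0,-0.034,0,0,0],
    [-1,0.008,0,-0.044,0,0,0],
    [-1,0.0125,0,-0.053,0,0,0],
    [-1,0.018,0,-0.062,0,0,0],
    [-1,0.0245,0,-0.07,0,0,0],
  ],
  force=100,
)

```text
t: 6.85
tcp_pos: [0.5299, 0.0907, 0.3285]
orientation: [-3.142, -0.0, 0.119]
ft_force: [-2.0, -0.9, -1.7]
width: 0.0171
gripper_force: 102.6
```

```bash
python3 - <<'E'
from plan import *
import cv2,pickle
s=st(); b=arm.camera("side")
cv2.imwrite("pics/s4.png",cv2.resize(b["frame"][160:260,235:335],(500,500),interpolation=cv2.INTER_CUBIC))
E
```

```text
t 6.85 pos [0.5299 0.0907 0.3285] rpy [-3.1416e+00 -4.0000e-04  1.1950e-01] F [-1.98 -0.95 -1.74] w 0.0171 gf 102.6 q [0.07 0.01 1.75 0.   1.38 1.53]
```

View pics/s4.png

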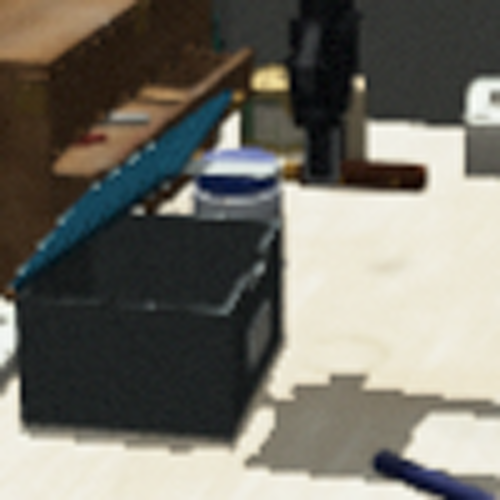

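Call:
send_rows(
  deltas=[
    [-1,0.007,0,-0.008,0,0,0],
    [-1,0.015,0,-0.015,0,0,0],
    [-1,0.0235,0,-0.021,0,0,0],
    [-1,0.0325,0,-0.026,0,0,0],
    [-1,0.042,0,-0.03,0,0,0],
    [-1,0.052,0,-0.0335,0,0,0],
    [-1,0.062,0,-0.036,0,0,0],
    [-1,0.072,0,-0.037,0,0,0],
  ],
)

```text
t: 7.9
tcp_pos: [0.6017, 0.0994, 0.365]
orientation: [3.142, -0.001, 0.12]
ft_force: [-2.0, -0.3, 0.7]
width: 0.0171
gripper_force: 102.9
```

Call:
send_rows(
  deltas=[
    [-1,0.01,0,0,0,0,0],
    [-1,0.018,0,0.0005,0,0,0],
    [-1,0.024,0,0.001,0,0,0],
    [-1,0.028,0,0.0015,0,0,0],
    [-1,0.028,0,0.0015,0,0,0],
  ],
)

```text
t: 8.52
tcp_pos: [0.6289, 0.1026, 0.3629]
orientation: [3.142, 0.0, 0.119]
ft_force: [-1.1, -0.1, -0.9]
width: 0.017
gripper_force: 102.8
```

```bash
python3 - <<'E'
from plan import *
import cv2,pickle
s=st(); b=arm.camera("side")
cv2.imwrite("pics/s5.png",cv2.resize(b["frame"][150:250,235:335],(500,500),interpolation=cv2.INTER_CUBIC))
E
```

```text
t 8.525 pos [0.6289 0.1026 0.3629] rpy [3.1415e+00 1.0000e-04 1.1940e-01] F [-1.12 -0.11 -0.88] w 0.017 gf 102.8 q [ 0.08  0.25  1.43 -0.    1.46  1.53]
```

View pics/s5.png

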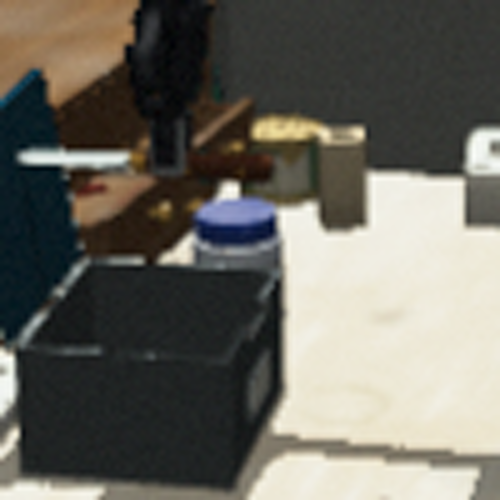

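```bash
python3 -c "
from plan import *
show((.629,.1026,.364,0,.1195),[(.60,.099,.364,0,.12),(.50,.087,.364,0,.12),(.49,.03,.35,0,.12),(.49,-.09,.32,0,.1),(.53,-.24,.26,0,.07)])
show((.53,-.24,.26,0,.07),[(.53,-.24,.181,0,.07)])"
```

```text
(0.6, 0.099, 0.364, 0, 0.12) [-0.0292, 0.0001, 0.0, 0.0, 0.0, -0.0005]
(0.5, 0.087, 0.364, 0, 0.12) [-0.1299, 0.0001, 0.0, 0.0, 0.0, -0.0005]
(0.49, 0.03, 0.35, 0, 0.12) [-0.1467, 0.0555, 0.014, 0.0, 0.0, -0.0005]
(0.49, -0.09, 0.32, 0, 0.1) [-0.161, 0.1747, 0.044, 0.0, -0.0, 0.0195]
(0.53, -0.24, 0.26, 0, 0.07) [-0.1391, 0.3284, 0.104, 0.0, -0.0, 0.0495]
(0.53, -0.24, 0.181, 0, 0.07) [-0.0, -0.0, 0.079, 0.0, 0.0, 0.0]
```

Call:
send_rows(
  deltas=[
    [-1,-0.03,0,0,0,0,0],
    [-1,-0.085,0,0,0,0,0],
    [-1,-0.13,0.005,0,0,0,0],
    [-1,-0.147,0.055,0.014,0,0,0],
    [-1,-0.155,0.115,0.03,0,0,0.01],
    [-1,-0.16,0.175,0.044,0,0,0.02],
    [-1,-0.152,0.233,0.065,0,0,0.03],
    [-1,-0.145,0.29,0.09,0,0,0.04],
  ],
)

```text
t: 9.57
tcp_pos: [0.5195, -0.2046, 0.2737]
orientation: [3.14, -0.002, 0.079]
ft_force: [0.4, 0.8, -0.0]
width: 0.0171
gripper_force: 102.9
```

Call:
send_rows(
  deltas=[
    [-1,0.004,0.03,0.01,0,0,0.01],
    [-1,0.006,0.038,0.04,0,0,0.01],
    [-1,0.006,0.038,0.07,0,0,0.01],
    [-1,0.006,0.038,0.086,0,0,0.01],
    [-1,0.006,0.038,0.09,0,0,0.01],
    [-1,0.006,0.038,0.09,0,0,0.01],
  ],
)

```text
t: 10.32
tcp_pos: [0.5287, -0.2399, 0.1841]
orientation: [3.141, -0.001, 0.07]
ft_force: [0.1, -0.3, 0.5]
width: 0.0172
gripper_force: 102.8
```

Call:
send_rows(
  deltas=[
    [-1,0,0,0.002,0,0,0],
    [-1,0,0,0.004,0,0,0],
    [-1,0,0,0.004,0,0,0],
    [-0.4,0,0,0.004,0,0,0],
    [0,0,0,0.004,0,0,0],
    [0,0,0,0.004,0,0,0],
    [0,0,0,-0.04,0,0,0],
    [0,0,0,-0.1,0,0,0],
  ],
)

```text
t: 11.32
tcp_pos: [0.5273, -0.2394, 0.2821]
orientation: [-3.139, 0.004, 0.069]
ft_force: [1.3, -0.7, -0.0]
width: 0.0424
gripper_force: 0.0
```

```bash
python3 - <<'E'
from plan import *
s=st()
X=(.5287,-.2399,.282,0,.07)
# scoop: grip 88mm behind origin; two grasp options
import numpy as np
o=np.array([.56,.3932]);u=np.array([np.cos(.1337),np.sin(.1337)]);g=o-.088*u;print(g)
show(X,[(.45,-.1,.34,0,.07),(.40,.1,.34,0,.1),(g[0],g[1],.30,0,.134)])
E
```

```text
t 11.325 pos [ 0.5273 -0.2394  0.2821] rpy [-3.1388  0.0041  0.0694] F [ 1.29 -0.66 -0.02] w 0.0424 gf 0.0 q [-0.51  0.17  1.68  0.    1.3   0.99]
[0.47278536 0.38146942]
(0.45, -0.1, 0.34, 0, 0.07) [-0.0687, -0.1451, -0.058, 0.0, 0.0, 0.0]
(0.4, 0.1, 0.34, 0, 0.1) [-0.1046, -0.3481, -0.058, -0.0, 0.0, -0.03]
(np.float64(0.4727853594101701), np.float64(0.38146942171984777), 0.3, 0, 0.134) [-0.0123, -0.6238, -0.018, 0.0, 0.0, -0.064]
```

Call:
send_rows(
  deltas=[
    [0,-0.02,-0.05,-0.03,0,0,0],
    [0,-0.045,-0.1,-0.058,0,0,0],
    [0,-0.069,-0.15,-0.06,0,0,0],
    [0,-0.08,-0.205,-0.06,0,0,-0.01],
    [0,-0.09,-0.26,-0.06,0,0,-0.02],
    [0,-0.095,-0.315,-0.06,0,0,-0.03],
    [0,-0.09,-0.37,-0.06,0,0,-0.04],
    [0,-0.08,-0.425,-0.06,0,0,-0.05],
  ],
)

```text
t: 12.32
tcp_pos: [0.4185, 0.1803, 0.3437]
orientation: [-3.142, -0.001, 0.12]
ft_force: [0.4, -0.9, -0.2]
width: 0.0422
gripper_force: 0.0
```

Call:
send_rows(
  deltas=[
    [0,0.02,-0.05,0,0,0,-0.005],
    [0,0.04,-0.1,0.01,0,0,-0.01],
    [0,0.055,-0.15,0.02,0,0,-0.012],
    [0,0.065,-0.185,0.035,0,0,-0.014],
    [0,0.067,-0.199,0.042,0,0,-0.014],
    [0,0.067,-0.199,0.042,0,0,-0.014],
  ],
)

```text
t: 13.08
tcp_pos: [0.4613, 0.3842, 0.3004]
orientation: [3.141, 0.002, 0.135]
ft_force: [-0.9, -1.2, 0.5]
width: 0.0427
gripper_force: 0.0
```

```bash
python3 - <<'E'
from plan import *
import cv2,pickle
s=st(); c=arm.camera("wrist"); pickle.dump(c,open("w3.pkl","wb"))
a=cv2.resize(c["frame"],(800,600))
b=arm.camera("side")["frame"][175:235,300:420]
a[450:,500:]=cv2.resize(b,(300,150),interpolation=cv2.INTER_CUBIC)
cv2.imwrite("pics/w3.png",a)
E
```

```text
t 13.075 pos [0.4613 0.3842 0.3004] rpy [3.1406e+00 1.7000e-03 1.3450e-01] F [-0.87 -1.17  0.53] w 0.0427 gf 0.0 q [ 0.61  0.2   1.6  -0.    1.34  2.05]
```

View pics/w3.png

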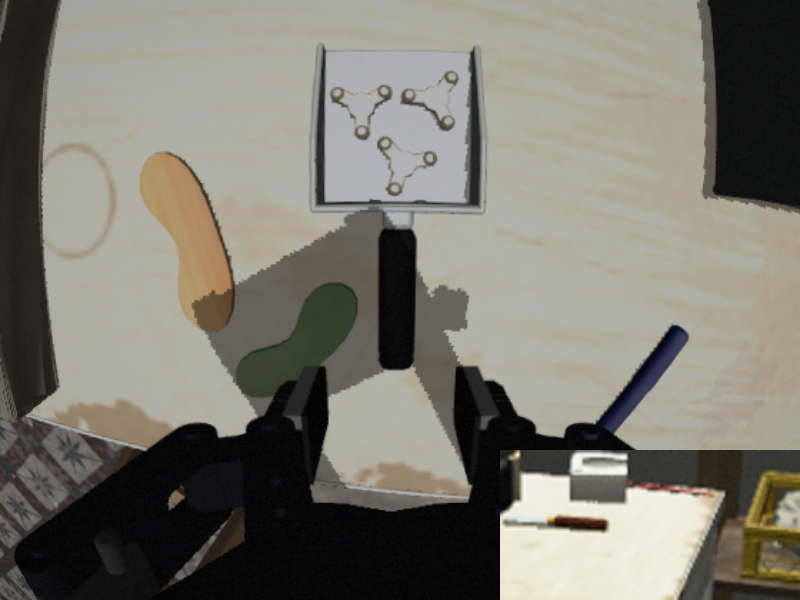

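```bash
python3 - <<'E'
from h import *
from plan import *
c=pickle.load(open("w3.pkl","rb")); k=.7
A=fish(c,(397*k,230*k),.033);B=fish(c,(396*k,366*k),.033);L=fish(c,(399*k,50*k),.0025)
print(A,B,np.linalg.norm(A-B),L); d=L-B; y=np.arctan2(d[1],d[0]);print(y,np.arctan2((A-B)[1],(A-B)[0])); u=np.array([np.cos(y),np.sin(y)])
print("grip",A[:2]-.032*u,B[:2]+.048*u,L[:2]-.134*u)
s=st()
E
```

```text
[0.50485319 0.38614274 0.033     ] [0.43085717 0.37634253 0.033     ] 0.0746421768632674 [0.60702952 0.39846461 0.0025    ]
0.12491680886188995 0.13167599388459766
grip [0.47310253 0.38215579] [0.47848315 0.38232296] [0.47407364 0.38176925]
t 13.175 pos [0.4619 0.3832 0.3016] rpy [ 3.1412 -0.      0.1331] F [0.74 0.45 0.09] w 0.0426 gf 0.0 q [ 0.61  0.2   1.6  -0.    1.34  2.05]
```

Call:
send_rows(
  deltas=[
    [0,0.006,0.002,0.03,0,0,0.003],
    [0,0.012,0.003,0.065,0,0,0.006],
    [0,0.012,0.003,0.095,0,0,0.006],
    [0,0.012,0.003,0.115,0,0,0.006],
    [0,0.012,0.003,0.122,0,0,0.006],
    [0,0.012,0.003,0.122,0,0,0.006],
  ],
)

```text
t: 13.92
tcp_pos: [0.4743, 0.3826, 0.1798]
orientation: [-3.141, -0.0, 0.127]
ft_force: [0.2, -0.2, 0.5]
width: 0.043
gripper_force: 0.0
```

Call:
send_rows(
  deltas=[
    [-0.5,0,0,0,0,0,0],
    [-0.7,0,0,0,0,0,0],
    [-1,0,0,0,0,0,0],
    [-1,0,0,0,0,0,0],
    [-1,0,0,0,0,0,0],
    [-1,0,0,0,0,0,0],
  ],
  force=100,
)

```text
t: 14.68
tcp_pos: [0.4747, 0.3832, 0.1809]
orientation: [-3.141, -0.002, 0.128]
ft_force: [-1.9, -0.4, 6.1]
width: 0.0185
gripper_force: 97.5
```

Call:
send_rows(
  deltas=[
    [-1,0,0,-0.003,0,0,0],
    [-1,0,0,-0.012,0,0,0],
    [-1,0,0,-0.027,0,0,0],
    [-1,0,0,-0.048,0,0,0],
    [-1,0,0,-0.072,0,0,0],
    [-1,0,0,-0.096,0,0,0],
    [-1,0,0,-0.116,0,0,0],
    [-1,0,0,-0.13,0,0,0],
  ],
)

```text
t: 15.68
tcp_pos: [0.4743, 0.3828, 0.3114]
orientation: [-3.141, -0.002, 0.127]
ft_force: [0.3, 0.2, -1.7]
width: 0.0184
gripper_force: 97.7
```

Call:
send_rows(
  deltas=[
    [-1,-0.001,0.006,-0.008,0,0,0],
    [-1,-0.002,0.02,-0.014,0,0,0],
    [-1,-0.004,0.042,-0.018,0,0,0.002],
    [-1,-0.008,0.07,-0.018,0,0,0.004],
    [-1,-0.011,0.1,-0.018,0,0,0.006],
    [-1,-0.015,0.13,-0.018,0,0,0.008],
    [-1,-0.018,0.16,-0.018,0,0,0.008],
    [-1,-0.021,0.19,-0.018,0,0,0.008],
  ],
)

```text
t: 16.68
tcp_pos: [0.4769, 0.1892, 0.3266]
orientation: [3.141, 0.001, 0.119]
ft_force: [0.5, 0.4, -1.5]
width: 0.0184
gripper_force: 97.8
```

Call:
send_rows(
  deltas=[
    [-1,-0.004,0.03,0,0,0,0],
    [-1,-0.007,0.058,0,0,0,0],
    [-1,-0.01,0.082,0,0,0,0],
    [-1,-0.012,0.098,0,0,0,0],
    [-1,-0.013,0.106,0,0,0,0],
    [-1,-0.013,0.109,0,0,0,0],
    [-1,-0.013,0.109,0,0,0,0],
  ],
)

```text
t: 17.55
tcp_pos: [0.4775, 0.0821, 0.3272]
orientation: [-3.141, 0.0, 0.12]
ft_force: [0.3, -0.4, -2.1]
width: 0.0186
gripper_force: 97.8
```

```bash
python3 - <<'E'
from plan import *
import cv2,pickle
s=st(); c=arm.camera("wrist"); pickle.dump(c,open("w4.pkl","wb"))
cv2.imwrite("pics/w4.png",cv2.resize(c["frame"],(800,600)))
E
```

```text
t 17.55 pos [0.4775 0.0821 0.3272] rpy [-3.1414  0.      0.1198] F [ 0.29 -0.36 -2.13] w 0.0186 gf 97.8 q [ 0.06 -0.14  1.9   0.    1.38  1.52]
```

View pics/w4.png

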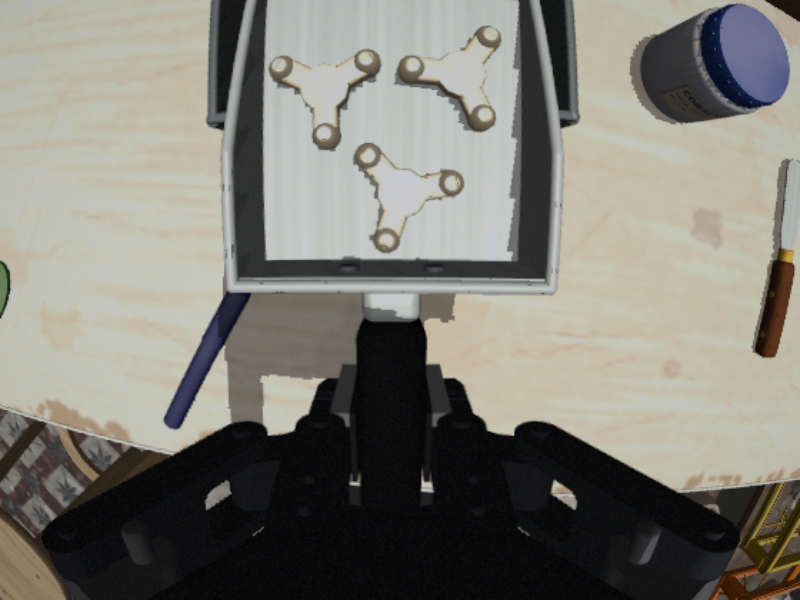

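Call:
send_rows(
  deltas=[
    [-1,0,0,0.003,0,0,0],
    [-1,0,0,0.01,0,0,0],
    [-1,0,0,0.02,0,0,0],
    [-1,0,0,0.03,0,0,0],
    [-1,0,0,0.035,0,0,0],
    [-1,0,0,0.037,0,0,0],
    [-1,0,0,0.037,0,0,0],
  ],
)

```text
t: 18.48
tcp_pos: [0.4775, 0.0818, 0.2903]
orientation: [-3.142, -0.0, 0.119]
ft_force: [-0.4, 0.7, -1.5]
width: 0.0182
gripper_force: 97.8
```

Call:
send_rows(
  deltas=[
    [-1,0.009,0,-0.0065,0,-0.05,0],
    [-1,0.018,0,-0.0125,0,-0.1,0],
    [-1,0.028,0,-0.018,0,-0.15,0],
    [-1,0.038,0,-0.023,0,-0.2,0],
    [-1,0.048,0,-0.0275,0,-0.25,0],
    [-1,0.0585,0,-0.0315,0,-0.3,0],
    [-1,0.069,0,-0.035,0,-0.35,0],
    [-1,0.08,0,-0.038,0,-0.4,0],
  ],
)

```text
t: 19.48
tcp_pos: [0.5576, 0.0914, 0.3289]
orientation: [3.142, 0.4, 0.119]
ft_force: [0.6, 0.1, -2.3]
width: 0.0182
gripper_force: 97.8
```

```bash
python3 - <<'E'
from plan import *
s=st()
p=s["orientation"][1]
import numpy as np
print("lip x,z",s["tcp_pos"]-np.array([(-.134*np.cos(p)+.178*np.sin(p))*.993,(-.134*np.cos(p)+.178*np.sin(p))*.12,.134*np.sin(p)+.178*np.cos(p)]))
# deltas from pitch .4 pose, lip fixed
def P(p): return (-.134*np.cos(p)+.178*np.sin(p),0,.134*np.sin(p)+.178*np.cos(p),p,0)
show(P(.4),[P(a) for a in(.5,.6,.7,.8,.9,1.0)])
E
```

```text
t 19.475 pos [0.5576 0.0914 0.3289] rpy [3.1416 0.4002 0.1194] F [ 0.55  0.09 -2.33] w 0.0182 gf 97.8 q [ 0.08  0.29  1.47 -0.02  1.78  1.53]
lip x,z [0.61126158 0.09788859 0.11276045]
(np.float64(-0.03225831742176183), 0, np.float64(0.22045271818944956), 0.5, 0) [0.0184, 0.0, -0.0125, -0.0, -0.1, -0.0]
(np.float64(-0.010088612133580602), 0, np.float64(0.22257183088885749), 0.6, 0) [0.038, 0.0, -0.0231, 0.0, -0.2, -0.0]
(np.float64(0.012181895232187531), 0, np.float64(0.22246707942648955), 0.7, 0) [0.0586, 0.0, -0.0316, 0.0, -0.3, -0.0]
(np.float64(0.03433068512759488), 0, np.float64(0.2201395104443315), 0.8, 0) [0.0799, 0.0, -0.0381, 0.0, -0.4, -0.0]
(np.float64(0.05613645416542301), 0, np.float64(0.21561238024226104), 0.9, 0) [0.1017, 0.0, -0.0425, 0.0, -0.5, -0.0]
(np.float64(0.07738132630947485), 0, np.float64(0.20893092240878702), 1.0, 0) [0.1239, 0.0, -0.0446, -0.0, -0.6, -0.0]
```

Call:
send_rows(
  deltas=[
    [-1,0.009,0,-0.0065,0,-0.05,0],
    [-1,0.018,0,-0.0125,0,-0.1,0],
    [-1,0.028,0,-0.018,0,-0.15,0],
    [-1,0.038,0,-0.023,0,-0.2,0],
    [-1,0.048,0,-0.0275,0,-0.25,0],
    [-1,0.0585,0,-0.0315,0,-0.3,0],
    [-1,0.069,0,-0.035,0,-0.35,0],
    [-1,0.08,0,-0.038,0,-0.4,0],
  ],
)

```text
t: 20.48
tcp_pos: [0.6455, 0.102, 0.3326]
orientation: [3.142, 0.8, 0.119]
ft_force: [0.1, -0.3, -1.9]
width: 0.0185
gripper_force: 98.0
```

```bash
cat > pan.py <<'E'
from plan import *
import cv2,pickle
s=st(); c=arm.camera("wrist")["frame"]; w=pickle.load(open("w4.pkl","rb"))["frame"]
# ascii pan map (cols 180..370,rows 0..190): saturation = warm cream
for n,im in(("before",w),("now",c)):
    x=cv2.resize(im[0:190,170:380].astype(np.float32),(42,24),interpolation=cv2.INTER_AREA)
    d=x[...,2]-x[...,0]; br=x.mean(2)
    print(n); print("\n".join("".join("#" if d[i,j]>12 else ("." if br[i,j]<70 else "-") for j in range(42)) for i in range(24)))
E
python3 pan.py
```

```text
t 20.475 pos [0.6455 0.102  0.3326] rpy [3.1415 0.7998 0.1194] F [ 0.1  -0.27 -1.86] w 0.0185 gf 98.0 q [ 0.09  0.73  0.96 -0.03  2.25  1.53]
before
--.------------------------------------.--
--.------------------------------------.--
-..------------------------------#-----..-
-..-----------------------------####---..-
-..-------------##-------------#--#----..-
-..--###------#####---######-----#-----..-
...-###---------###---####-------------...
...---##-------#-----------#-----------...
...---------------------------#--#-----...
...-------#--#-----------------#-##----...
...-------#--#-----------------####----...
..--------#-##-------------------#-----...
..--------###--------------------------...
..--------------####-------------------...
..--------------###-#------------------...
...--------------##-------####---------...
...-------------------------###--------...
...-----------------------##-----------...
...------------------------------------...
...----------------#--#----------------...
...----------------###-----------------...
...---------------####-----------------...
...--
[... 416 characters left out ...]
---------...
...------------------------------------...
...------------------------------------...
...------------------------------------...
...------------------------------------...
...------------------------------------...
...------------------------------------...
...------------------------------------...
...------------------------------------...
...------------------------------------...
...------------------------------------...
...------------------------------------...
...------------------------------------...
...------------------------------------...
...------------------------------------...
...------------------------------------...
....................................--....
```

Call:
send_rows(
  deltas=[
    [-1,0.018,0,-0.0125,0,-0.1,0],
    [-1,0.038,0,-0.023,0,-0.2,0],
    [-1,0.038,0,-0.023,0,-0.2,0],
    [-1,0.038,0,-0.023,0,-0.2,0],
  ],
)

```text
t: 21.02
tcp_pos: [0.6873, 0.107, 0.3213]
orientation: [3.141, 0.997, 0.119]
ft_force: [-0.9, 0.1, -2.2]
width: 0.0184
gripper_force: 98.1
```

```bash
python3 - <<'E'
from plan import *
s=st()
def P(p,dx=0,dz=0): return (-.134*np.cos(p)+.178*np.sin(p)+dx,0,.134*np.sin(p)+.178*np.cos(p)+dz,p,0)
show(P(1.0),[P(a) for a in(.85,.7,.55,.4,.25,.1,0)])
E
```

```text
t 21.025 pos [0.6873 0.107  0.3213] rpy [3.1415 0.997  0.1195] F [-0.89  0.05 -2.17] w 0.0184 gf 98.1 q [ 0.09  0.98  0.66 -0.04  2.5   1.52]
(np.float64(0.04529017056638447), 0, np.float64(0.21814857425632606), 0.85, 0) [-0.0251, -0.0, 0.022, -0.0, 0.15, 0.0]
(np.float64(0.012181895232187531), 0, np.float64(0.22246707942648955), 0.7, 0) [-0.0466, -0.0, 0.0475, 0.0, 0.3, 0.0]
(np.float64(-0.021199959206316427), 0, np.float64(0.22178945360330032), 0.55, 0) [-0.0641, -0.0, 0.076, 0.0, 0.45, 0.0]
(np.float64(-0.05410570826544682), 0, np.float64(0.21613091480187271), 0.4, 0) [-0.0771, -0.0, 0.1068, 0.0, 0.6, 0.0]
(np.float64(-0.08579635976192133), 0, np.float64(0.20561854160460083), 0.25, 0) [-0.0854, -0.0, 0.1391, 0.0, 0.75, 0.0]
(np.float64(-0.11556020998412006), 0, np.float64(0.19048841925016358), 0.1, 0) [-0.0887, -0.0, 0.1723, 0.0, 0.9, 0.0]
(np.float64(-0.134), 0, np.float64(0.178), 0, 0) [-0.0882, -0.0, 0.1946, 0.0, 1.0, 0.0]
```

Call:
send_rows(
  deltas=[
    [-1,-0.025,0,0.022,0,0.15,0],
    [-1,-0.0465,0,0.0475,0,0.3,0],
    [-1,-0.064,0,0.076,0,0.45,0],
    [-1,-0.077,0,0.107,0,0.6,0],
    [-1,-0.0855,0,0.139,0,0.75,0],
    [-1,-0.0885,0,0.172,0,0.9,0],
    [-1,-0.088,0,0.1945,0,1.0,0],
    [-1,-0.088,0,0.1945,0,1.0,0],
  ],
)

```text
t: 22.02
tcp_pos: [0.4749, 0.0817, 0.2903]
orientation: [3.142, -0.002, 0.119]
ft_force: [0.5, -0.4, -1.2]
width: 0.0182
gripper_force: 97.9
```

Call:
send_rows(
  deltas=[
    [-1,0,0,-0.02,0,0,0],
    [-1,0,0,-0.045,0,0,0],
    [-1,-0.03,0.03,-0.045,0,0,0],
    [-1,-0.04,-0.02,-0.045,0,0,0],
    [-1,-0.03,-0.08,-0.045,0,0,0],
    [-1,0.0,-0.14,-0.045,0,0,0],
    [-1,0.015,-0.2,-0.045,0,0,-0.004],
    [-1,0.03,-0.25,-0.045,0,0,-0.008],
  ],
)

```text
t: 23.02
tcp_pos: [0.4786, 0.3364, 0.3375]
orientation: [-3.14, -0.003, 0.128]
ft_force: [0.7, -0.3, -0.1]
width: 0.0186
gripper_force: 98.2
```

```bash
python3 - <<'E'
from plan import *
from h import *
import cv2
exec(open("pan.py").read())
C=arm.camera("scene"); g=C["frame"].astype(np.float32)
cv2.imwrite("pics/sc9.png",C["frame"])
# box floor & rim projection
ctr=np.array([.642,.102]);c_,s_=np.cos(.12),np.sin(.12)
W=lambda x,y,z:[ctr[0]+c_*x-s_*y,ctr[1]+s_*x+c_*y,z]
print(proj(C,[W(a,b,z) for z in(.092,.007) for a,b in((-.065,-.08),(-.065,.08),(.065,.08),(.065,-.08))]).round(0).tolist())
sub=g[165:245,200:295]; br=sub.mean(2); d=sub[...,2]-sub[...,0]
for i in range(0,80,2): print("".join("#" if br[i,j]>110 else ("+" if br[i,j]>75 else ("b" if d[i,j]<-25 else ".")) for j in range(95)))
E
```

```text
t 23.025 pos [0.4786 0.3364 0.3375] rpy [-3.1405e+00 -2.8000e-03  1.2790e-01] F [ 0.69 -0.32 -0.14] w 0.0186 gf 98.2 q [ 0.53  0.13  1.61 -0.    1.4   1.97]
before
--.------------------------------------.--
--.------------------------------------.--
-..------------------------------#-----..-
-..-----------------------------####---..-
-..-------------##-------------#--#----..-
-..--###------#####---######-----#-----..-
...-###---------###---####-------------...
...---##-------#-----------#-----------...
...---------------------------#--#-----...
...-------#--#-----------------#-##----...
...-------#--#-----------------####----...
..--------#-##-------------------#-----...
..--------###--------------------------...
..--------------####-------------------...
..--------------###-#------------------...
...--------------##-------####---------...
...-------------------------###--------...
...-----------------------##-----------...
...------------------------------------...
...----------------#--#----------------...
...----------------###-----------------...
...---------------####-----------
[... 4400 characters left out ...]
++.++#######################
+......+++++++++++++..............++++...++++###+++.........+++++++.++#########################
+...................................+.......+++++...........+++++.++###########################
+...........................................................+++.++#############################
+.............................................................++###############################
............................................................+++################################
+..........................................................++##################################
##+.....................................................+++####################################
```

Call:
send_rows(
  deltas=[
    [-1,0.001,-0.03,0.01,0,0,0],
    [-1,0.002,-0.044,0.035,0,0,0],
    [-1,0.002,-0.044,0.07,0,0,0],
    [-1,0.002,-0.044,0.105,0,0,0],
    [-1,0.002,-0.044,0.13,0,0,0],
    [-1,0.002,-0.044,0.145,0,0,0],
    [-1,0.002,-0.044,0.15,0,0,0],
    [-1,0.002,-0.044,0.15,0,0,0],
  ],
)

```text
t: 24.12
tcp_pos: [0.4747, 0.3778, 0.1859]
orientation: [-3.141, -0.001, 0.127]
ft_force: [0.1, 0.0, -1.1]
width: 0.0184
gripper_force: 98.5
```

Call:
send_rows(
  deltas=[
    [-1,0,0,0.002,0,0,0],
    [-1,0,0,0.004,0,0,0],
    [-1,0,0,0.005,0,0,0],
    [-1,0,0,0.005,0,0,0],
    [-0.5,0,0,0.005,0,0,0],
    [0,0,0,0.005,0,0,0],
    [0,0,0,0.005,0,0,0],
    [0,0,0,0.005,0,0,0],
  ],
)

```text
t: 25.12
tcp_pos: [0.474, 0.3775, 0.1797]
orientation: [3.142, 0.0, 0.127]
ft_force: [-0.7, -0.5, -1.3]
width: 0.0427
gripper_force: 0.0
```

Call:
send_rows(
  deltas=[
    [0,0,0,-0.02,0,0,0],
    [0,0,0,-0.06,0,0,0],
    [0,0,0,-0.11,0,0,0],
    [0,0,0,-0.16,0,0,0],
    [0,-0.02,0.05,-0.18,0,0,0],
    [0,-0.04,0.11,-0.18,0,0,0],
    [0,-0.06,0.17,-0.18,0,0,0],
    [0,-0.08,0.23,-0.18,0,0,0],
  ],
)

```text
t: 26.12
tcp_pos: [0.4237, 0.1398, 0.3615]
orientation: [3.142, -0.003, 0.128]
ft_force: [0.1, -1.3, 0.6]
width: 0.0426
gripper_force: 0.0
```

Call:
send_rows(
  deltas=[
    [0,0.02,0.04,0,0,0,0],
    [0,0.045,0.055,0,0,0,0],
    [0,0.07,0.06,0,0,0,0],
    [0,0.085,0.06,0,0,0,0],
    [0,0.085,0.06,0,0,0,0],
  ],
)

```text
t: 26.75
tcp_pos: [0.5169, 0.0926, 0.3611]
orientation: [3.142, -0.001, 0.127]
ft_force: [0.3, 0.3, 0.5]
width: 0.0431
gripper_force: 0.0
```

```bash
cat > look.py <<'E'
from plan import *
from h import *
import cv2,pickle
s=st(); C=arm.camera("wrist"); S=arm.camera("scene"); D=arm.camera("side"); pickle.dump((C,S,D),open("w9.pkl","wb"))
def fproj(c,X):
    p=np.atleast_2d(X)@c["R"].T+c["t"]; r=np.hypot(p[:,0],p[:,1]); k=f(c)*np.arctan2(r,p[:,2])/r
    return np.c_[p[:,0]*k+c["cx"],p[:,1]*k+c["cy"]]
ctr=np.array([.642,.102]);c_,s_=np.cos(.12),np.sin(.12)
W=lambda x,y,z:[ctr[0]+c_*x-s_*y,ctr[1]+s_*x+c_*y,z]
# rectified top-down view of box floor (z=.012), 2mm px; rows: +x at top, cols: +y at left
for z in(.012,):
    xs=np.arange(.07,-.0701,-.004); ys=np.arange(.085,-.0851,-.002)
    P=np.array([W(x,y,z) for x in xs for y in ys]); uv=fproj(C,P).astype(np.float32)
    im=cv2.remap(C["frame"],uv[:,0].reshape(len(xs),-1),uv[:,1].reshape(len(xs),-1),cv2.INTER_LINEAR).astype(int)
    b=im.sum(2)/3
    for r in b: print("".join("#" if v>110 else "+" if v>75 else "-" if v>45 else "." for v in r))
E
python3 look.py
```

```text
t 26.75 pos [0.5169 0.0926 0.3611] rpy [ 3.1416e+00 -1.3000e-03  1.2720e-01] F [0.29 0.26 0.52] w 0.0431 gf 0.0 q [ 0.08 -0.05  1.75  0.    1.44  1.52]
......................................................................................
....------------------------------------------------------------------------------....
...-+++++++++++++++++++++++++++++++++++++++++++++++++++++++++++++++++++++++++++---....
...-+++++++++++++++++++++++++++##++++++++++++++++++++++++++++++++++++++++++++++---....
...-+++++++++++++++++++++###+####++++++++++++++++++++++++++++++++++++++++++++++---....
...-++++++++++++++++++++#########++++++++++++++++++++++++++++++++++++++++++++++---....
...-+++++++++++++++++++###+++##+-##++++++++++++++++++++++++++++++++++++++++++++----...
...-+++++++++++++++++++---------+#+#####+++++++++++++++++++++++++++++++++++++++----...
...-++++++++++++++++++++++++------+#####+++++++++++++++++++++++++++++++++++++++----...
....++++++++++++++++++++++++++-++++###+++++++++++++++++++++++++++++++++++++++++---....
...-+++++++++++++++++++++++++++++++--+++++++++++++++++++++++++++++++++++++++++
[... 1483 characters left out ...]
-...
....+++++++++++++++++++++++++++++++++++++++++++++++++++++++++++++++++++++++++++----...
....++++++++++++++++++++++++++++++++++++++++++++++++++++++++++++++++++++++++++++---...
....+++++++++++++++++++++++++++++++++++++++++++++++++++++++++++++++++++++++++++----...
....++++++++++++++++++++++++++++++++++++++++++++++++++++++++++++#++++++++++++++----...
....+++++++++++++++++++++++++++++++++++++++++++++++++++++++++++++++++++++++++++----...
....--------------------------------------------------------.........-----------------
+++++++++++++++++++++++++++++-+++++++++++++++++++++++++++++.-#+#++#+++++++++++++++++++
+++--++##+###################+########################################################
```

```bash
python3 - <<'E'
from h import *
import cv2
C,S,D=pickle.load(open("w9.pkl","rb")); g=D["frame"].astype(int)
m=(g[...,0]-g[...,2]>25)&(g[...,1]-g[...,2]>12); m[:,:200]=0; m[:140]=0; m[260:]=0
n,l,st,_=cv2.connectedComponentsWithStats(m.astype(np.uint8)); i=1+st[1:,4].argmax(); print(st[i])
ctr=np.array([.642,.102]);c,s=np.cos(.12),np.sin(.12)
W=lambda x,y,z:[ctr[0]+c*x-s*y,ctr[1]+s*x+c*y,z]
for a in(1.4,1.57,1.75): print(a,proj(D,[W(.07-.14*np.cos(a),y,.092+.14*np.sin(a)) for y in(.085,-.085)]+[W(.07,.085,.092),W(.07,-.085,.092)]).round(0).tolist())
ys,xs=np.where(l==i); k=ys.argmin(); print("top",xs[k],ys[k], "left",xs.min(),ys[xs.argmin()])
from rig import arm
print(arm.finish_job())
E
```

```text
[227 164  21  29 229]
1.4 [[244.0, 177.0], [258.0, 162.0], [239.0, 218.0], [253.0, 200.0]]
1.57 [[236.0, 176.0], [252.0, 162.0], [239.0, 218.0], [253.0, 200.0]]
1.75 [[229.0, 176.0], [244.0, 162.0], [239.0, 218.0], [253.0, 200.0]]
top 241 164 left 227 178
the job is handed in; nothing more can be done
None
```

The job is handed in: the wrist camera shows all three stilts in the box, the lid is open at about 1.75 rad, and the knife and the empty scoop are set down flat on the desk, with no contact with the cup, jar or post seen, though I did not re-check their positions at the end.

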